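# Turn sawn rock cores face-up in their V-cradle and build the next drying layer

## Robot

A 6-joint arm with a two-finger parallel gripper is mounted at the origin on a cart in front of the work surface, level with it; the furniture and walls round the work are solid. World frame = base frame: x ahead of the robot, y to its left, z up, the work surface at z = 0. Lengths are in m, angles in rad, forces in N, time in s.
With the tool pointing down it reaches from about 0.275 to 0.875 m from the base axis. Payload 12.5 kg.
Tool frame: the origin (TCP) lies on the centre line of the jaws, within the pads' length; the fingertips stand manip.tips_ahead ahead of it and the grasp point (between the pads) lies 5 mm behind it (manip.tips_ahead is the distance from the TCP to the fingertips, in m); z points along the fingers, y is the line along which they close (so a half turn about z gives the same grasp; the last joint's range is limited). The gripper opens to 85 mm and grips with 20 to 120 N. Pads are 22 mm wide; open, the fingers measure 114 mm over their backs; the gripper's body (76 mm by 85 mm) begins 54 mm behind the grasp point. The pads swing forward as they close: fully open they stand 13 mm farther back than shut.
Start: joints at [-1.328, 0.351, 1.652, -0, 1.139, -0.085], TCP at [0.177, -0.521, 0.245] pointing down, gripper open.
Joint ranges: [-2.75, 2.75], [-0.79, 2.1], [0.01, 2.65], [-1.57, 4.71], [0.07, 3.14], [-2.87, 2.87]. Speed limits (rad/s): [2.22, 2.22, 2.79, 3.14, 3.14, 3.14].

## Interface

Orientations are given as a rotation vector (axis times angle).
In Python, from workcell import manip gives the robot as it stands.
- The arm moves only by the tool step_arm, never from a script. Its argument "plan" is a list of rows, each a list of 7 numbers: the turn, a rotation vector about the tool's x, y, z in units of 0.15 rad (1.0 is 0.15 rad), then the shift along the tool's x, y, z in units of 0.025 m (1.0 is 0.025 m), then the closure, from 0 (fully open) to 1 (shut). A call has 1 to 12 rows; each row shifts and turns the commanded pose from where the row before left it, along the tool's axes as they then stand; what a row does not reach is not made up. A row lasts 1/8 s, in which the tool goes at most 62.5 mm and 10.7 degrees, less where a joint would pass 70% of its speed; a pose out of reach is approached as far as the arm can. A call with a number of a shift or a turn outside -1 to 1 is refused whole. A call with a gripper value outside its range is refused whole. The fingers move at their own pace and stop on an object; "squeeze" is the grip in N (left out, the last holds). Time passes only in rows, so rows that do not move let the fingers close. It gives the time, the measured TCP pose, the force, the opening and the grip force at its end, in the units of the state.
- manip.state(): the state, without advancing time (a new reading comes with each control period).
- manip.camera(name): name is "scene" or "top"; returns the picture (420x560x3 uint8, red, green, blue); there is no depth.
- manip.camera_info(name): a dict with "fx", "fy", "cx", "cy" (pixels), "view" (4x4, takes a point from world to camera coordinates). Camera axes: x right, y down, z forward; pixel columns grow to the right and rows downward; lengths in m; the calibration is good to about 2 mm. A picture is of the moment at which its call begins. camera_info takes no time and is no camera call.
- manip.sign_off(): hands the job in; it is judged then, once.
The state is a dict: "time": time; "qpos": joint angles; "qd": joint speeds; "effort": joint torques, N m; "tcp_pos": TCP position; "tcp_rot": TCP orientation; "contact_force": force on the tool from outside, world axes, zero at the start; "ft_torque": the same for the moment, N m; "grip_width": opening from 0.0 (shut) to 1.0 (fully open); "finger_force": force on a finger pad.
Only numpy, scipy, OpenCV 4.12 (cv2) and the standard library are available. Lean on these libraries where they do the work, as an engineer would, in place of code of your own. Each camera call takes 0.05 s, during which the arm holds its last target. There are 200 camera calls.

## Task

Three rock cores wait in the V-grooves of the drying cradle, but some have rolled round: roll each one in its groove, without lifting it out, until its flat sawn face is level and faces straight up. Then lay the two wooden spacer sticks square across all three cores, one directly above each white V-rail, and set the loose sawn slab flat on the sticks, over the middle core and lying the same way as it, so that air can pass between the layers. Leave the brown bottle, the clear stoppered bottle and the glass beaker standing where they are.

Things in the scene. Friction and masses are not known exactly. Their poses are not given: they have to be found in the camera images.
- cradle: fixed: grey base plate 130 x 178 mm with two white nylon rails of three 90-degree V-notches. Origin under its middle, on the bench; x along the grooves (away from the robot), y across, z up. Grooves at y = -54, 0, 54 mm; rails at x = -45 and 45 mm, 17 mm thick, tops 34 mm high. Heights above the bench: core axis 48 mm, sawn face when up 59 mm, round skin up to 72 mm
- core_a: grey-brown rock core, 150 mm long, 48 mm thick, 0.37 to 0.68 kg, with one paler flat sawn face 43 mm wide, 11 mm from the axis. Origin on the axis, half-way along; x along the core, z out of the sawn face. At the start the face leans up to 50 degrees left or right or is up; cores swap grooves. Light friction: it turns when the upper half of its leaning face is pushed, and stays where left
- core_b: grey-brown rock core, 150 mm long, 48 mm thick, 0.37 to 0.68 kg, with one paler flat sawn face 43 mm wide, 11 mm from the axis. Origin on the axis, half-way along; x along the core, z out of the sawn face. At the start the face leans up to 50 degrees left or right or is up; cores swap grooves. Light friction: it turns when the upper half of its leaning face is pushed, and stays where left
- core_c: grey-brown rock core, 150 mm long, 48 mm thick, 0.37 to 0.68 kg, with one paler flat sawn face 43 mm wide, 11 mm from the axis. Origin on the axis, half-way along; x along the core, z out of the sawn face. At the start the face leans up to 50 degrees left or right or is up; cores swap grooves. Light friction: it turns when the upper half of its leaning face is pushed, and stays where left
- stick_1_center (a point): square bar of light wood, 170 x 16 x 16 mm, lying on the bench between its front edge and the cradle, roughly parallel to the edge; the point is its centre, x runs along the stick, z up
- stick_2_center (a point): square bar of light wood, 170 x 16 x 16 mm, lying on the bench to the left of the grey-white instrument box (130 mm high), pointing away from the robot; the point is its centre, x runs along the stick, z up
- slab_center (a point): flat slab of the same grey-brown rock, 150 mm long, 48 mm wide with rounded long edges, 18 mm thick, 0.2 to 0.4 kg, lying flat on the bench between the left stick and the titrator, pointing away from the robot; the point is its centre, x runs along the slab, z up. On the sticks its centre is 84 mm above the bench
- amber_bottle: brown glass bottle with black cap, 62 mm in diameter, 111 mm high, standing near the bench's front edge, nearer than the slab; origin at the centre of its underside
- beaker: clear glass beaker, 74 mm in diameter, 94 mm high, standing beyond the cradle, between the tall glass bath and the tall oven; origin at the centre of its underside
- reagent_bottle: clear stoppered bottle, 58 mm in diameter, 110 mm high, standing beyond the slab; origin at the centre of its underside

How it is judged:
On the way, in this order (a step that is already met when the one before it is completed fails the run):
1. all three sawn faces are up, level within 8 degrees, before the sticks are laid (angle between each of core_a, core_b, core_c's own z axis and vertical below 0.14 rad), for 0.2 s.
2. both sticks lie across the three cores, one above each V-rail (((x of stick_1_center in the frame of cradle between 0.029 and 0.061 m and y of stick_1_center in the frame of cradle between -0.016 and 0.016 m and height (world z) of stick_1_center between 0.0629 and 0.0709 m and angle between the x axis of each of stick_1_center, stick_2_center and the y axis of cradle, either way round below 0.14 rad and x of stick_2_center in the frame of cradle between -0.061 and -0.029 m and y of stick_2_center in the frame of cradle between -0.016 and 0.016 m and height (world z) of stick_2_center between 0.0629 and 0.0709 m) or (x of stick_1_center in the frame of cradle between -0.061 and -0.029 m and y of stick_1_center in the frame of cradle between -0.016 and 0.016 m and height (world z) of stick_1_center between 0.0629 and 0.0709 m and angle between the x axis of each of stick_1_center, stick_2_center and the y axis of cradle, either way round below 0.14 rad and x of stick_2_center in the frame of cradle between 0.029 and 0.061 m and y of stick_2_center in the frame of cradle between -0.016 and 0.016 m and height (world z) of stick_2_center between 0.0629 and 0.0709 m))), for 0.2 s.
At the end, for the whole second after the job is handed in: Sawn faces up within 8 degrees. A stick over each rail: centre within 16 mm of the rail's line and of the cradle's midline, square within 8 degrees, resting on the faces. Slab flat on the sticks: within 20 mm along, 18 mm across of the cradle's middle, parallel within 8 degrees. All at rest (all of step 1 and ((x of stick_1_center in the frame of cradle between 0.029 and 0.061 m and y of stick_1_center in the frame of cradle between -0.016 and 0.016 m and height (world z) of stick_1_center between 0.0629 and 0.0709 m and angle between the x axis of each of stick_1_center, stick_2_center and the y axis of cradle, either way round below 0.14 rad and x of stick_2_center in the frame of cradle between -0.061 and -0.029 m and y of stick_2_center in the frame of cradle between -0.016 and 0.016 m and height (world z) of stick_2_center between 0.0629 and 0.0709 m) or (x of stick_1_center in the frame of cradle between -0.061 and -0.029 m and y of stick_1_center in the frame of cradle between -0.016 and 0.016 m and height (world z) of stick_1_center between 0.0629 and 0.0709 m and angle between the x axis of each of stick_1_center, stick_2_center and the y axis of cradle, either way round below 0.14 rad and x of stick_2_center in the frame of cradle between 0.029 and 0.061 m and y of stick_2_center in the frame of cradle between -0.016 and 0.016 m and height (world z) of stick_2_center between 0.0629 and 0.0709 m)) and x of slab_center in the frame of cradle between -0.02 and 0.02 m and y of slab_center in the frame of cradle between -0.018 and 0.018 m and height (world z) of slab_center between 0.0799 and 0.0879 m and angle between the x axis of slab_center and the x axis of cradle, either way round below 0.14 rad and angle between slab_center's own z axis and vertical below 0.1 rad and linear speed of each of slab, core_a, core_b, core_c below 0.02 m/s and angular speed of each of core_a, core_b, core_c below 0.1 rad/s); the robot touches nothing.
It fails at once if a core is lifted out of its groove or shoved along it by more than 25 mm (distance of any of core_a, core_b, core_c from where it was at the start of the episode above 0.025 m).
It fails at once if a bottle or the beaker is knocked over or shoved by more than 30 mm (angle between any of amber_bottle, beaker, reagent_bottle's own z axis and vertical above 0.4 rad or distance of any of amber_bottle, beaker, reagent_bottle from where it was at the start of the episode above 0.03 m).
It also fails if it takes over 72 s, if anything falls off the work surface, if the arm or the gripper's body presses on something with over 40 N, if the wrist force passes 120 N, or if a joint passes its speed limit or range.

## Working session

There is one attempt and no reset: what is moved stays moved. The work goes in short steps, Python scripts to look and compute and a tool call to move; the robot and the scene stay as the last step left them, time stands still between calls to the robot, and variables do not carry over. Pictures are saved under pics/ and viewed, at most 10 in all, crops included, and the job is handed in when it is done.

Besides the shell and the picture viewer there is one more tool, called after ">>>" as name(argument=value, ...) on one line, values as JSON. step_arm: Moves the arm, as the interface text tells. Shifts and turns lie within -1 to 1; 1 stands for 0.025 m of shift or 0.15 rad of turn. Its arguments: {"type":"object","properties":{"plan":{"type":"array"},"squeeze":{"type":"number"}},"required":["plan"]}

```bash
mkdir -p pics; ls
python3 - <<'E'
from workcell import manip
import cv2,numpy as np
print(manip.state(), manip.tips_ahead)
for n in("scene","top"):
    im=manip.camera(n); cv2.imwrite(f"pics/{n}0.png",im[:,:,::-1])
    i=manip.camera_info(n); print(n,i["fx"],i["fy"],i["cx"],i["cy"]); print(np.round(i["view"],4).tolist())
E
```

```text
pics
{'time': 0.0, 'qpos': array([-1.32759434e+00,  3.51241460e-01,  1.65242240e+00, -2.84209780e-06,
        1.13912383e+00, -8.45537442e-02]), 'qd': array([-6.53984517e-04,  1.09905056e-03,  1.57094610e-03,  4.84017415e-04,
        2.92515833e-04,  4.14097569e-05]), 'effort': array([-5.66499875e-05, -5.06097221e+01, -2.91403180e+01, -8.29320561e-05,
        4.51221291e-03, -2.32113968e-05]), 'tcp_pos': array([ 0.17702589, -0.52039433,  0.2447562 ]), 'tcp_rot': array([-3.09832632e+00, -5.12343702e-01,  1.52731544e-04]), 'contact_force': array([-0.29480185, -0.53517435, -0.36891191]), 'ft_torque': array([ 0.02735711,  0.01136671, -0.06610522]), 'finger_force': 0.0, 'grip_width': 1.0022383077632853} 0.014
scene 498.0562858203204 498.0562858203204 278.5132170357259 202.74524623127405
[[-0.5901, -0.8071, -0.0172, 0.2677], [-0.5384, 0.4094, -0.7366, 0.3605], [0.6016, -0.4254, -0.6761, 1.1739], [0.0, 0.0, 0.0, 1.0]]
top 517.7750355107897 517.7750355107897 275.29985567345267 199.19526987551527
[[-0.015, -0.9998, 0.0104, -0.061], [-0.9976, 0.0143, -0.0673, 0.5225], [0.0671, -0.0114, -0.9977, 1.4548], [0.0, 0.0, 0.0, 1.0]]
```

View pics/scene0.png

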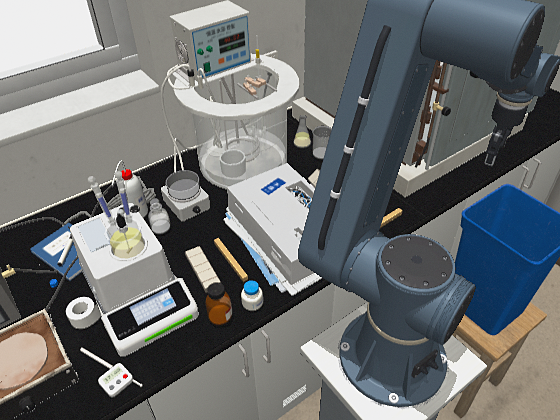

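View pics/top0.png

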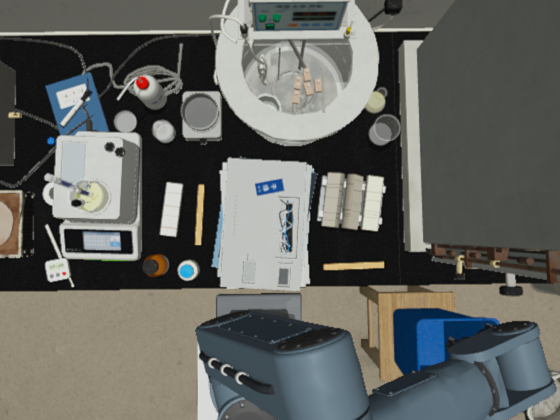

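The scene view puts the brown bottle at about (217,305), the slab at (202,270) and stick 2 at (230,258). The arm hides the cradle. In the top view the cradle sits at about (352,202), stick 1 at (354,266), stick 2 at (199,214), the slab at (172,209) and the box at (265,225). Next I'll measure these and zoom in on the cradle.

```bash
cat > h.py <<'E'
from workcell import manip
import cv2,numpy as np
from scipy.spatial.transform import Rotation as R
def ray(n,u,v,z):
    i=manip.camera_info(n);V=np.array(i["view"]);Rt=V[:3,:3].T;o=-Rt@V[:3,3]
    d=Rt@np.array([(u-i["cx"])/i["fx"],(v-i["cy"])/i["fy"],1]);return o+d*(z-o[2])/d[2]
def proj(n,p):
    i=manip.camera_info(n);V=np.array(i["view"]);c=V[:3,:3]@p+V[:3,3]
    return np.array([i["fx"]*c[0]/c[2]+i["cx"],i["fy"]*c[1]/c[2]+i["cy"]])
def blob(n,im,mask,box,z):
    """largest blob in box (u0,v0,u1,v1): min-area rectangle with corners cast to plane z"""
    m=np.zeros(mask.shape,np.uint8);u0,v0,u1,v1=box;m[v0:v1,u0:u1]=mask[v0:v1,u0:u1]
    cs,_=cv2.findContours(m,cv2.RETR_EXTERNAL,cv2.CHAIN_APPROX_NONE);c=max(cs,key=cv2.contourArea)
    p=np.array([ray(n,*q,z)[:2] for q in c[:,0]]).astype(np.float32)
    r=cv2.minAreaRect(p);b=cv2.boxPoints(r);e=b[1]-b[0];f=b[2]-b[1];l=e if np.hypot(*e)>np.hypot(*f) else f
    a=np.degrees(np.arctan2(l[1],l[0]))%180
    return np.round(r[0],4),np.round(sorted(r[1]),3),round(a,1)
E
python3 - <<'E'
from h import *
im=cv2.imread("pics/top0.png");hsv=cv2.cvtColor(im,cv2.COLOR_BGR2HSV)
wood=cv2.inRange(hsv,(10,70,120),(30,255,255))
bright=cv2.inRange(hsv,(0,0,90),(179,255,255))
print("s1",blob("top",im,wood,(315,255,390,275),.016))
print("s2",blob("top",im,wood,(190,180,209,250),.016))
print("slab",blob("top",im,bright,(155,175,188,242),.018))
print("cradle",blob("top",im,bright,(314,165,392,236),.045))
for nm,u,v,z in(("amber",155,265,.11),("reag",163,131,.11),("boxL",219,200,.13),("boxL2",215,280,.13),("blue bottle",188,270,.1),("ovenbase",405,200,.05),("boxR",311,200,.13)):print(nm,np.round(ray("top",u,v,z),3))
c=im[155:285,305:400];cv2.imwrite("pics/c1.png",cv2.resize(c,None,fx=6,fy=4.6,interpolation=cv2.INTER_CUBIC))
E
```

```text
s1 (array([ 0.3309, -0.2858]), array([0.018, 0.171]), np.float32(91.2))
s2 (array([0.483 , 0.1482]), array([0.018, 0.171]), np.float32(176.6))
slab (array([0.4985, 0.2277]), array([0.049, 0.152]), np.float32(172.5))
cradle (array([ 0.5127, -0.2808]), array([0.156, 0.183]), np.float32(83.0))
amber [0.346 0.252 0.11 ]
reag [0.703 0.231 0.11 ]
boxL [0.514 0.08  0.13 ]
boxL2 [0.306 0.092 0.13 ]
blue bottle [0.331 0.167 0.1  ]
ovenbase [ 0.512 -0.43   0.05 ]
boxR [ 0.511 -0.161  0.13 ]
```

View pics/c1.png

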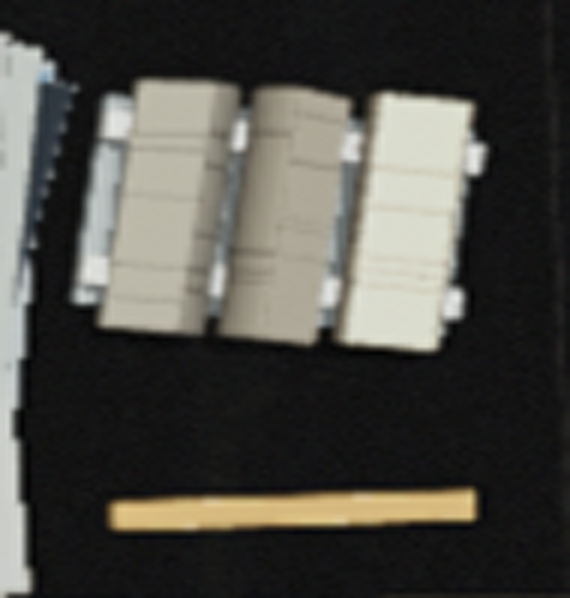

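The crop shows three things:
- **Left core**, crop about (165,205): its face leans left (+y) by about 40°.
- **Middle core**, about (285,215): its face leans right (-y) by about 50°.
- **Right core**, about (408,220): it's bright across its full width, so its face is up.

The rail ends are at about (101,118), (487,157), (78,272) and (465,303), which gives a cradle yaw of about -7°. Next I'll work out the cradle centre and the first move.

```bash
cat >> h.py <<'E'
def frm(st): 
    p=st["tcp_pos"];M=R.from_rotvec(st["tcp_rot"]);return p,M
def go(tx,ty,tz,yaw,start=None):
    """units to reach a tool-down pose with tool y at yaw (deg); start=(x,y,z,yaw) or the measured pose"""
    y=np.radians(yaw);c,s=np.cos(y),np.sin(y)
    T=R.from_matrix(np.array([[-s,c,0],[c,s,0],[0,0,-1]]).T if 0 else np.column_stack(([-s,c,0],[c,s,0],[0,0,-1])))
    if start is None: p,M=frm(manip.state())
    else:
        a=np.radians(start[3]);p=np.array(start[:3]);M=R.from_matrix(np.column_stack(([-np.sin(a),np.cos(a),0],[np.cos(a),np.sin(a),0],[0,0,-1])))
    t=(M.inv()*T).as_rotvec()/.15; sh=T.inv().apply(np.array([tx,ty,tz])-p)/.025
    print("turn",np.round(t,2),"then shift",np.round(sh,2))
C=np.array([.5127,-.2808]);YAW=-7.1
def cr(x,y):
    a=np.radians(YAW);return C+[x*np.cos(a)-y*np.sin(a),x*np.sin(a)+y*np.cos(a)]
E
python3 - <<'E'
from h import *
im=cv2.imread("pics/top0.png").astype(int)
P=[np.array([305+a/6,155+b/4.6]) for a,b in((101,118),(487,157),(78,272),(465,303))]
W=[ray("top",*p,.034)[:2] for p in P];W=np.array(W);print(np.round(W,3),W.mean(0),np.degrees(np.arctan2(*(W[0]-W[1])))) 
# ends of cores at axis height
P=[np.array([305+a/6,155+b/4.6]) for a,b in((185,80),(300,88),(422,96),(152,330),(268,342),(390,350))]
W=np.array([ray("top",*p,.048)[:2] for p in P]);print(np.round(W,3),W.mean(0))
M=frm(manip.state())[1].as_matrix();print(M.round(3))
E
```

```text
[[ 0.571 -0.201]
 [ 0.545 -0.382]
 [ 0.477 -0.188]
 [ 0.455 -0.369]] [ 0.51185683 -0.28483171] 8.340531998279213
[[ 0.592 -0.239]
 [ 0.587 -0.293]
 [ 0.581 -0.349]
 [ 0.441 -0.22 ]
 [ 0.433 -0.274]
 [ 0.427 -0.33 ]] [ 0.51004265 -0.2841637 ]
[[ 0.947  0.322 -0.   ]
 [ 0.322 -0.947  0.001]
 [ 0.    -0.001 -1.   ]]
```

```bash
sed -i 's/^C=.*/C=np.array([.511,-.284]);YAW=-7.1/' h.py
python3 - <<'E'
from h import *
go(*cr(0,.062),.12,YAW)
E
```

```text
turn [-0.01 -0.   -7.46] then shift [13.52 12.09  4.99]
```

>>> step_arm(plan=[[0,0,-0.93,0,0,0,1],[0,0,-0.93,0,0,0,1],[0,0,-0.93,0,0,0,1],[0,0,-0.93,0,0,0,1],[0,0,-0.93,0,0,0,1],[0,0,-0.93,0,0,0,1],[0,0,-0.94,0,0,0,1],[0,0,-0.94,0,0,0,1]])

```text
time: 1.1
tcp_pos: [0.177, -0.5205, 0.245]
tcp_rot: [-2.35, -2.085, -0.001]
contact_force: [-0.6, 0.1, -0.0]
grip_width: -0.001
finger_force: 0.0
```

>>> step_arm(plan=[[0,0,0,1,0.9,0,1],[0,0,0,1,0.9,0,1],[0,0,0,1,0.9,0,1],[0,0,0,1,0.9,0,1],[0,0,0,1,0.9,0,1],[0,0,0,1,0.9,0,1],[0,0,0,1,0.9,0,1],[0,0,0,1,0.9,0.3,1],[0,0,0,1,0.9,0.6,1],[0,0,0,1,0.9,1,1],[0,0,0,1,0.9,1,1],[0,0,0,1,0.9,1,1]])

```text
time: 2.6
tcp_pos: [0.4828, -0.2555, 0.1468]
tcp_rot: [-2.355, -2.079, 0.0]
contact_force: [0.4, -1.2, 0.2]
grip_width: -0.002
finger_force: 0.0
```

>>> step_arm(plan=[[0,0,0,0.9,0.8,0.6,1],[0,0,0,0.62,0.49,0.49,1],[0,0,0,0,0,0,1]])

```text
time: 2.98
tcp_pos: [0.5188, -0.2219, 0.1197]
tcp_rot: [-2.352, -2.08, 0.001]
contact_force: [-1.3, -0.7, -0.0]
grip_width: -0.003
finger_force: 0.0
```

Run:
```python
from h import *
s=manip.state();print(s["time"],s["tcp_pos"],s["contact_force"],s["grip_width"])
go(*cr(0,.062),.074,YAW)
cv2.imwrite("pics/s1.png",manip.camera("scene")[:,:,::-1])
```

```text
2.975 [ 0.51884555 -0.22187778  0.11968608] [-1.27619889e+00 -6.72910104e-01 -5.99313046e-04] -0.003330989540381094
turn [-0.01 -0.    0.01] then shift [-0.02 -0.    1.83]
```

View pics/s1.png

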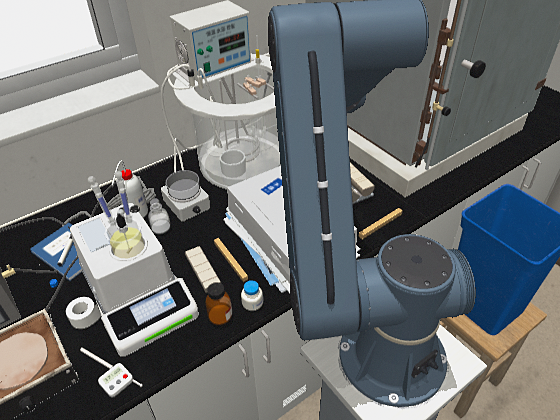

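>>> step_arm(plan=[[0,0,0,0,0,0.7,1],[0,0,0,0,0,0.6,1],[0,0,0,0,0,0.3,1],[0,0,0,0,0,0.23,1],[0,0,0,-0.1,0,0,1],[0,0,0,-0.1,0,0,1],[0,0,0,-0.1,0,0,1],[0,0,0,-0.1,0,0,1],[0,0,0,-0.1,0,0,1],[0,0,0,-0.1,0,0,1],[0,0,0,-0.1,0,0,1],[0,0,0,0,0,0,1]])

```text
time: 4.53
tcp_pos: [0.5166, -0.2404, 0.0748]
tcp_rot: [2.355, 2.079, -0.0]
contact_force: [-0.5, 0.2, 3.0]
grip_width: 0.001
finger_force: 1.1
```

Run:
```python
from h import *
s=manip.state();print(s["tcp_pos"],s["contact_force"])
go(*cr(0,.0),.074,YAW);go(*cr(0,-.009),.12,YAW)
a=manip.camera("top");cv2.imwrite("pics/t2.png",cv2.resize(a[155:285,305:400,::-1],None,fx=6,fy=4.6,interpolation=cv2.INTER_CUBIC))
```

```text
[ 0.51658961 -0.2403999   0.0747526 ] [-0.47664044  0.24024362  2.9516726 ]
turn [ 0.  0. -0.] then shift [-1.76 -0.01  0.03]
turn [ 0.  0. -0.] then shift [-2.12 -0.01 -1.81]
```

>>> step_arm(plan=[[0,0,0,0.05,0,0.06,1],[0,0,0,0,0,0,1],[0,0,0,0,0,-0.9,1],[0,0,0,0,0,-0.96,1],[0,0,0,-0.7,0,0,1],[0,0,0,-0.8,0,0,1],[0,0,0,-0.67,0,0,1],[0,0,0,0,0,0.8,1],[0,0,0,0,0,0.6,1],[0,0,0,0,0,0.3,1],[0,0,0,0,0,0.1,1],[0,0,0,0,0,0.04,1]])

```text
time: 6.08
tcp_pos: [0.5105, -0.2938, 0.0752]
tcp_rot: [2.353, 2.079, -0.001]
contact_force: [-5.4, -3.9, 15.8]
grip_width: -0.001
finger_force: 7.5
```

>>> step_arm(plan=[[0,0,0,0.1,0,0,1],[0,0,0,0.1,0,0,1],[0,0,0,0.1,0,0,1],[0,0,0,0.1,0,0,1],[0,0,0,0.1,0,0,1],[0,0,0,0.1,0,0,1],[0,0,0,0.1,0,0,1],[0,0,0,0.05,0,0.04,1],[0,0,0,0,0,0,1]])

```text
time: 7.2
tcp_pos: [0.5125, -0.274, 0.0728]
tcp_rot: [2.354, 2.08, -0.0]
contact_force: [-1.2, -2.1, 4.9]
grip_width: 0.004
finger_force: 2.4
```

Run:
```python
from h import *
s=manip.state();print(s["tcp_pos"],s["contact_force"])
a=np.linalg.solve(np.column_stack((cr(1,0)-C,cr(0,1)-C)),s["tcp_pos"][:2]-C);print("cradle xy",a)
```

```text
[ 0.51250317 -0.27398515  0.07282395] [-1.18401056 -2.09027703  4.90957823]
cradle xy [0.0002538  0.01012385]
```

>>> step_arm(plan=[[0,0,0,0,0,-0.8,1],[0,0,0,0,0,-1,1],[0,0,0,0,-1,-0.3,0.5],[0,0,0,0,-1,0,0.5],[0,0,0,0,-1,0,0.5],[0,0,0,0,-1,0,0.5],[0,0,0,0,-1,0,0.5],[0,0,0,0,-1,0,0.5],[0,0,0,0,-1,0,0.5],[0,0,-0.97,0,0,0,0.5],[0,0,0,0,0,0,0.5]])

```text
time: 8.57
tcp_pos: [0.3385, -0.2519, 0.125]
tcp_rot: [-2.198, -2.243, -0.0]
contact_force: [0.1, -0.6, -0.1]
grip_width: 0.5
finger_force: 0.0
```

Run:
```python
from h import *
s=manip.state();print(s["time"],s["tcp_pos"],s["grip_width"])
go(.331,-.2858,.017,1.2)
cv2.imwrite("pics/t3.png",cv2.resize(manip.camera("top")[155:285,305:400,::-1],None,fx=6,fy=4.6,interpolation=cv2.INTER_CUBIC))
```

```text
8.575 [ 0.33850149 -0.25193117  0.12500435] 0.5001100250607372
turn [-0.   -0.01 -0.  ] then shift [-1.35 -0.33  4.32]
```

View pics/t3.png

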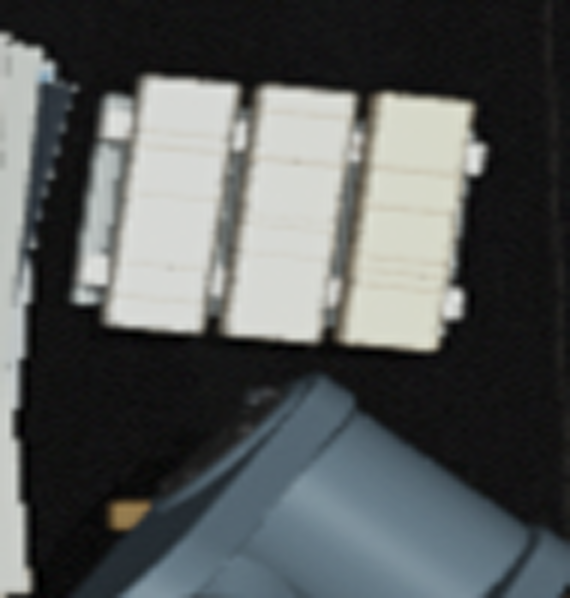

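The picture shows all three faces bright and level, centred at crop about (170,205), (290,215) and (405,225). Next is stick 1.

>>> step_arm(plan=[[0,0,0,-0.7,-0.2,0,0.5],[0,0,0,-0.65,-0.13,0.6,0.5],[0,0,0,0,0,1,0.5],[0,0,0,0,0,1,0.5],[0,0,0,0,0,1,0.5],[0,0,0,0,0,0.5,0.5],[0,0,0,0,0,0.2,0.5],[0,0,0,0,0,0,1],[0,0,0,0,0,0,1],[0,0,0,0,0,0,1],[0,0,0,0,0,0,1]], squeeze=40)

```text
time: 10.0
tcp_pos: [0.3316, -0.2866, 0.0184]
tcp_rot: [2.196, 2.244, -0.0]
contact_force: [-0.5, -0.1, 7.0]
grip_width: 0.174
finger_force: 39.9
```

Run:
```python
from h import *
s=manip.state();print(s["time"],s["tcp_pos"],s["grip_width"],s["finger_force"],s["contact_force"])
p=s["tcp_pos"];go(p[0],p[1],.135,YAW)
for x in(-.045,.045): go(*cr(x,0),.135,YAW,(p[0],p[1],.135,YAW))
```

```text
10.0 [ 0.33156731 -0.2866371   0.01842383] 0.17392261291034902 39.886881709098816 [-0.51133203 -0.06791712  6.9556603 ]
turn [0.01 0.01 0.97] then shift [ 0.    0.   -4.66]
turn [0. 0. 0.] then shift [0.99 5.31 0.  ]
turn [0. 0. 0.] then shift [0.99 8.91 0.  ]
```

>>> step_arm(plan=[[0,0,0,0,0,-0.7,1],[0,0,0,0,0,-1,1],[0,0,0,0,0,-1,1],[0,0,0,0,0,-1,1],[0,0,0.97,0,0,-0.96,1],[0,0,0,0.2,1,0,1],[0,0,0,0.2,1,0,1],[0,0,0,0.2,1,0,1],[0,0,0,0.2,1,0,1],[0,0,0,0.19,1,0,1],[0,0,0,0,1,0,1],[0,0,0,0,1,0,1]])

```text
time: 11.5
tcp_pos: [0.5088, -0.2833, 0.1345]
tcp_rot: [2.355, 2.08, 0.0]
contact_force: [0.2, -0.5, 0.7]
grip_width: 0.175
finger_force: 39.1
```

>>> step_arm(plan=[[0,0,0,0,1,0,1],[0,0,0,0,0.7,0,1],[0,0,0,0,0.21,0,1],[0,0,0,0,0,0,1]])

```text
time: 12.0
tcp_pos: [0.555, -0.2891, 0.1342]
tcp_rot: [-2.354, -2.079, 0.0]
contact_force: [0.6, 0.1, -1.1]
grip_width: 0.177
finger_force: 39.1
```

Run:
```python
from h import *
s=manip.state();print(s["time"],s["tcp_pos"],s["grip_width"],s["finger_force"],s["contact_force"])
go(*cr(.045,0),.0785,YAW)
cv2.imwrite("pics/t4.png",cv2.resize(manip.camera("top")[155:285,305:400,::-1],None,fx=6,fy=4.6,interpolation=cv2.INTER_CUBIC))
```

```text
12.0 [ 0.55503843 -0.28913873  0.13418028] 0.17687896354734203 39.13828432559967 [ 0.5746201   0.11327587 -1.14353457]
turn [-0. -0.  0.] then shift [-0.01  0.03  2.23]
```

View pics/t4.png

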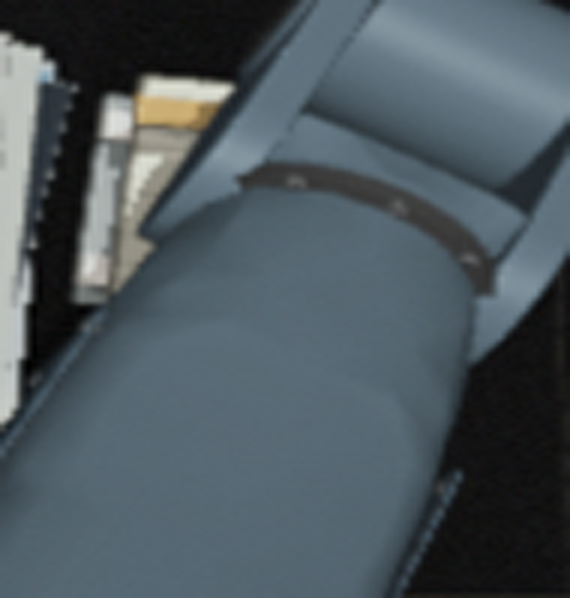

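The stick is held over the far rail, with its left end at crop about (140,105) and the rail at about (115,115). I'll lower and release it.

>>> step_arm(plan=[[0,0,0,0,0,0.9,1],[0,0,0,0,0,0.7,1],[0,0,0,0,0,0.3,1],[0,0,0,0,0,0.2,1],[0,0,0,0,0,0.11,1],[0,0,0,0,0,0,1],[0,0,0,0,0,0,0.6],[0,0,0,0,0,0,0.6],[0,0,0,0,0,0,0.6]])

```text
time: 13.18
tcp_pos: [0.5554, -0.2893, 0.0792]
tcp_rot: [2.355, 2.079, 0.0]
contact_force: [0.5, -1.0, 0.6]
grip_width: 0.401
finger_force: 0.0
```

>>> step_arm(plan=[[0,0,0,0,0,-0.5,0.6],[0,0,0,0,0,-1,0.6],[0,0,0,0,0,-1,0.6],[0,0,0,0,0,-1,0.6],[0,0,0,0,0,-1,0.6],[0,0,0,0,0,-1,0.6],[0,0,0,0,0,-1,0.6]])

```text
time: 14.05
tcp_pos: [0.5553, -0.2893, 0.2434]
tcp_rot: [2.354, 2.079, 0.0]
contact_force: [-0.2, 0.3, -0.2]
grip_width: 0.402
finger_force: 0.0
```

Run:
```python
from h import *
s=manip.state();print(s["time"],s["tcp_pos"],s["qpos"].round(2))
p=s["tcp_pos"];go(.483,.1482,p[2],86.6);go(.483,.1482,p[2],-93.4)
go(.483,.1482,p[2],YAW)
```

```text
14.05 [ 0.55531272 -0.28928186  0.24342579] [-0.55  0.49  1.44 -0.    1.21 -0.43]
turn [ 0.00e+00  1.00e-02 -1.09e+01] then shift [ 3.93 17.3   0.  ]
turn [ 1.000e-02 -0.000e+00  1.004e+01] then shift [ -3.93 -17.3    0.  ]
turn [ 0.01  0.   -0.  ] then shift [17.01 -5.03  0.  ]
```

>>> step_arm(plan=[[0,0,0,1,-0.3,0,0.6],[0,0,0,1,-0.3,0,0.6],[0,0,0,1,-0.3,0,0.6],[0,0,0,1,-0.3,0,0.6],[0,0,0,1,-0.3,0,0.6],[0,0,0,1,-0.3,0,0.6],[0,0,0,1,-0.3,0,0.6],[0,0,0,1,-0.3,0,0.6],[0,0,0,1,-0.3,0,0.6],[0,0,0,1,-0.3,0,0.6],[0,0,0,1,-0.3,0,0.6],[0,0,0,1,-0.3,0,0.6]])

```text
time: 15.55
tcp_pos: [0.5028, 0.0207, 0.2421]
tcp_rot: [2.354, 2.079, 0.001]
contact_force: [0.4, -0.4, 0.1]
grip_width: 0.398
finger_force: 0.0
```

>>> step_arm(plan=[[0,0,0,1,-0.3,0,0.6],[0,0,0,1,-0.3,0,0.6],[0,0,0,1,-0.3,0,0.6],[0,0,0,1,-0.3,0,0.6],[0,0,0,1,-0.25,0,0.6]])

```text
time: 16.18
tcp_pos: [0.4822, 0.1492, 0.2421]
tcp_rot: [2.354, 2.079, 0.001]
contact_force: [1.3, -0.4, 1.4]
grip_width: 0.398
finger_force: 0.0
```

>>> step_arm(plan=[[0,0,-0.99,0,0,0,0.6],[0,0,-0.99,0,0,0,0.6],[0,0,-0.99,0,0,0,0.6],[0,0,-0.99,0,0,0,0.6],[0,0,-0.99,0,0,0,0.6],[0,0,-0.99,0,0,0,0.6],[0,0,-0.99,0,0,0,0.6],[0,0,-0.99,0,0,0,0.6],[0,0,-0.99,0,0,0,0.6],[0,0,-0.99,0,0,0,0.6],[0,0,-1,0,0,0,0.6],[0,0,0,0,0,0,0.6]])

```text
time: 17.68
tcp_pos: [0.4824, 0.1483, 0.2419]
tcp_rot: [0.095, 3.14, 0.0]
contact_force: [-0.3, 0.1, -0.6]
grip_width: 0.398
finger_force: 0.0
```

Run:
```python
from h import *
s=manip.state();print(s["time"],s["tcp_pos"],s["qpos"].round(2))
go(.483,.1482,.0185,86.6)
a=manip.camera("top")[:,:,::-1].copy();h=cv2.cvtColor(a,cv2.COLOR_BGR2HSV);w=cv2.inRange(h,(10,70,120),(30,255,255))
try: print("s1",blob("top",a,w,(315,160,392,200),.075), cr(.045,0))
except Exception as e: print(e)
cv2.imwrite("pics/t5.png",cv2.resize(a[145:285,140:400],None,fx=3,fy=3,interpolation=cv2.INTER_CUBIC))
```

```text
17.675 [0.482449   0.148314   0.24193971] [ 0.21  0.27  1.77  0.    1.1  -1.3 ]
turn [ 0.    0.   -0.01] then shift [-0.02 -0.    8.94]
s1 (array([ 0.5581, -0.29  ]), array([0.019, 0.17 ]), np.float32(82.8)) [ 0.55565494 -0.28956207]
```

View pics/t5.png

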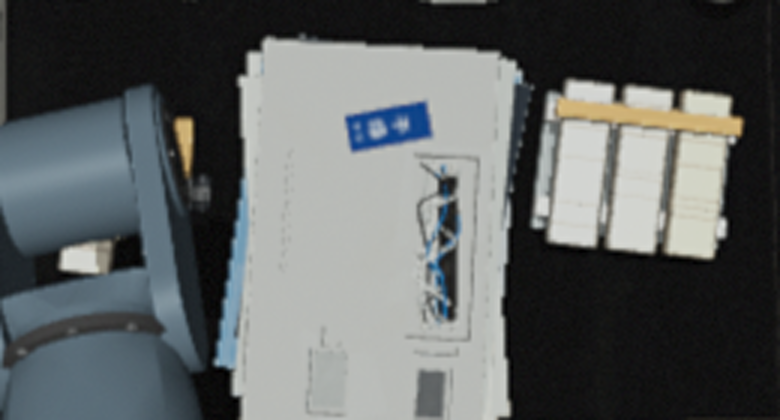

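The crop shows stick 1 lying square across the three cores over the far rail, at about (650,117). I'll descend on stick 2.

>>> step_arm(plan=[[0,0,0,0,0,1,0.6],[0,0,0,0,0,1,0.6],[0,0,0,0,0,1,0.6],[0,0,0,0,0,1,0.6],[0,0,0,0,0,1,0.6],[0,0,0,0,0,1,0.6],[0,0,0,0,0,0.9,0.6]])

```text
time: 18.6
tcp_pos: [0.4826, 0.1482, 0.0684]
tcp_rot: [0.1, 3.14, 0.0]
contact_force: [0.4, 0.4, -0.5]
grip_width: 0.4
finger_force: 0.0
```

>>> step_arm(plan=[[0,0,0,0,0,0.8,0.6],[0,0,0,0,0,0.6,0.6],[0,0,0,0,0,0.4,0.6],[0,0,0,0,0,0.2,0.6],[0,0,0,0,0,0,1],[0,0,0,0,0,0,1],[0,0,0,0,0,0,1]])

```text
time: 19.48
tcp_pos: [0.4829, 0.1481, 0.0194]
tcp_rot: [0.094, 3.14, 0.0]
contact_force: [-0.6, 0.2, -0.2]
grip_width: 0.173
finger_force: 39.7
```

>>> step_arm(plan=[[0,0,0,0,0,-0.6,1],[0,0,0,0,0,-1,1],[0,0,0,0,0,-1,1],[0,0,0,0,0,-1,1],[0,0,0,0,0,-1,1],[0,0,0,0,0,-1,1],[0,0,0,0,0,-1,1],[0,0,0,0,0,-1,1],[0,0,0,0,0,-1,1]])

```text
time: 20.6
tcp_pos: [0.4824, 0.148, 0.236]
tcp_rot: [0.094, 3.139, 0.0]
contact_force: [0.5, 0.6, 0.2]
grip_width: 0.174
finger_force: 39.7
```

Run:
```python
from h import *
s=manip.state();print(s["time"],s["tcp_pos"],s["qpos"].round(2))
p=s["tcp_pos"];go(*cr(-.045,0),p[2],YAW)
```

```text
20.6 [0.48236415 0.14801711 0.23600131] [ 0.21  0.28  1.78  0.    1.08 -1.31]
turn [1.00e-02 0.00e+00 1.09e+01] then shift [-17.01   1.47   0.  ]
```

>>> step_arm(plan=[[0,0,0.99,0,0,0,1],[0,0,0.99,0,0,0,1],[0,0,0.99,0,0,0,1],[0,0,0.99,0,0,0,1],[0,0,0.99,0,0,0,1],[0,0,0.99,0,0,0,1],[0,0,0.99,0,0,0,1],[0,0,0.99,0,0,0,1],[0,0,0.99,0,0,0,1],[0,0,0.99,0,0,0,1],[0,0,1,0,0,0,1],[0,0,0,-0.7,0.05,0,1]])

```text
time: 22.1
tcp_pos: [0.4815, 0.1305, 0.2349]
tcp_rot: [2.352, 2.082, 0.001]
contact_force: [-0.6, -0.1, -0.7]
grip_width: 0.175
finger_force: 39.7
```

>>> step_arm(plan=[[0,0,0,-1,0.09,0,1],[0,0,0,-1,0.09,0,1],[0,0,0,-1,0.09,0,1],[0,0,0,-1,0.09,0,1],[0,0,0,-1,0.09,0,1],[0,0,0,-1,0.09,0,1],[0,0,0,-1,0.09,0,1],[0,0,0,-1,0.09,0,1],[0,0,0,-1,0.09,0,1],[0,0,0,-1,0.09,0,1],[0,0,0,-1,0.09,0,1],[0,0,0,-1,0.09,0,1]])

```text
time: 23.6
tcp_pos: [0.4706, -0.172, 0.2347]
tcp_rot: [2.351, 2.083, 0.0]
contact_force: [-0.1, -0.9, -0.4]
grip_width: 0.173
finger_force: 39.7
```

>>> step_arm(plan=[[0,0,0,-1,0.09,0,1],[0,0,0,-1,0.09,0,1],[0,0,0,-1,0.09,0,1],[0,0,0,-0.8,0.07,0,1],[0,0,0,-0.5,0,0.5,1],[0,0,0,0,0,1,1],[0,0,0,0,0,1,1],[0,0,0,0,0,1,1],[0,0,0,0,0,0.5,1],[0,0,0,0,0,0,1]])

```text
time: 24.85
tcp_pos: [0.4662, -0.278, 0.1333]
tcp_rot: [-2.353, -2.079, 0.001]
contact_force: [0.0, 1.3, -0.4]
grip_width: 0.173
finger_force: 39.7
```

Run:
```python
from h import *
s=manip.state();print(s["time"],s["tcp_pos"],s["grip_width"])
go(*cr(-.045,0),.079,YAW)
```

```text
24.85 [ 0.46617307 -0.27797504  0.13334664] 0.17332601623818547
turn [-0.01 -0.01  0.  ] then shift [-0.02  0.01  2.17]
```

>>> step_arm(plan=[[0,0,0,0,0,0.9,1],[0,0,0,0,0,0.7,1],[0,0,0,0,0,0.3,1],[0,0,0,0,0,0.17,1],[0,0,0,0,0,0.08,1],[0,0,0,0,0,0,1],[0,0,0,0,0,0,0.6],[0,0,0,0,0,0,0.6],[0,0,0,0,0,0,0.6]])

```text
time: 25.98
tcp_pos: [0.4666, -0.2783, 0.0804]
tcp_rot: [2.355, 2.079, 0.0]
contact_force: [-0.6, -1.4, 0.4]
grip_width: 0.395
finger_force: 0.0
```

>>> step_arm(plan=[[0,0,0,0,0,-0.5,0.6],[0,0,0,0,0,-1,0.4],[0,0,0,0,0,-1,0.2],[0,0,0,0,0,-1,0.2],[0,0,0,0,0,-1,0.2],[0,0,0,0,0,-1,0.2],[0,0,0,0,0,-1,0.2]])

```text
time: 26.85
tcp_pos: [0.4665, -0.2782, 0.2446]
tcp_rot: [2.354, 2.079, 0.0]
contact_force: [0.2, -0.6, 0.1]
grip_width: 0.796
finger_force: 0.0
```

Run:
```python
from h import *
s=manip.state();print(s["time"],s["tcp_pos"],s["grip_width"])
p=s["tcp_pos"];go(.4985,.2277,p[2],YAW);go(.4985,.2277,p[2],82.5)
a=manip.camera("scene")[:,:,::-1]
cv2.imwrite("pics/s6.png",cv2.resize(a[180:350,60:260],None,fx=3.5,fy=3.5,interpolation=cv2.INTER_CUBIC))
```

```text
26.85 [ 0.46647327 -0.27815497  0.24458222] 0.7957535543590294
turn [ 0.01  0.   -0.  ] then shift [20.24 -1.23  0.  ]
turn [ 0.000e+00  1.000e-02 -1.043e+01] then shift [ 1.37 20.23  0.  ]
```

View pics/s6.png

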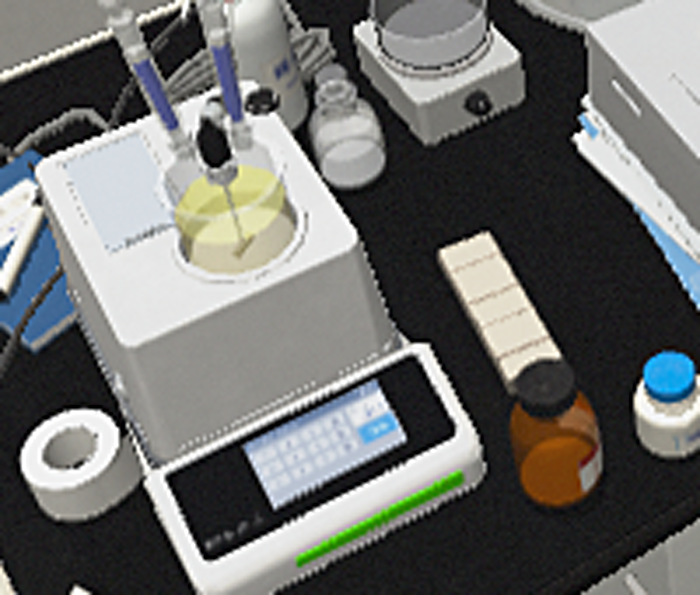

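The crop shows the slab at about (490,300) with a clear dark gap to the titrator. The titrator body's right edge runs from (360,245) at the top to (397,345) at the bottom. I'll work out the gap.

Run:
```python
from h import *
f=lambda a,b:(60+a/3.5,180+b/3.5)
for z in(.02,.03,.04):print("panel",z,ray("scene",*f(425,345),z).round(3),"front",ray("scene",*f(485,470),z).round(3),"bodyedge",ray("scene",*f(397,345),z).round(3))
for z in(.1,.12,.14):print("top",z,ray("scene",*f(360,245),z).round(3),ray("scene",*f(280,115),z).round(3))
for z in(.02,.1,.12,.14):print("topcam",z,ray("top",141,165,z).round(3),ray("top",141,215,z).round(3))
for a,b in((438,250),(488,234)):print("slab far",ray("scene",*f(a,b),.018).round(3))
```

```text
panel 0.02 [0.49  0.294 0.02 ] front [0.363 0.314 0.02 ] bodyedge [0.503 0.311 0.02 ]
panel 0.03 [0.482 0.297 0.03 ] front [0.356 0.316 0.03 ] bodyedge [0.495 0.314 0.03 ]
panel 0.04 [0.474 0.299 0.04 ] front [0.349 0.318 0.04 ] bodyedge [0.486 0.316 0.04 ]
top 0.1 [0.539 0.309 0.1  ] [0.706 0.297 0.1  ]
top 0.12 [0.52  0.315 0.12 ] [0.684 0.303 0.12 ]
top 0.14 [0.502 0.32  0.14 ] [0.662 0.309 0.14 ]
topcam 0.02 [0.624 0.312 0.02 ] [0.482 0.312 0.02 ]
topcam 0.1 [0.613 0.292 0.1  ] [0.479 0.292 0.1  ]
topcam 0.12 [0.611 0.287 0.12 ] [0.478 0.287 0.12 ]
topcam 0.14 [0.608 0.282 0.14 ] [0.477 0.282 0.14 ]
slab far [0.572 0.239 0.018]
slab far [0.563 0.198 0.018]
```

>>> step_arm(plan=[[0,0,0,1,-0.06,0,0.23],[0,0,0,1,-0.06,0,0.23],[0,0,0,1,-0.06,0,0.23],[0,0,0,1,-0.06,0,0.23],[0,0,0,1,-0.06,0,0.23],[0,0,0,1,-0.06,0,0.23],[0,0,0,1,-0.06,0,0.23],[0,0,0,1,-0.06,0,0.23],[0,0,0,1,-0.06,0,0.23],[0,0,0,1,-0.06,0,0.23],[0,0,0,1,-0.06,0,0.23],[0,0,0,1,-0.06,0,0.23]])

```text
time: 28.4
tcp_pos: [0.4857, 0.0225, 0.2434]
tcp_rot: [2.354, 2.079, 0.001]
contact_force: [-0.2, 0.5, 0.0]
grip_width: 0.773
finger_force: 0.0
```

>>> step_arm(plan=[[0,0,0,1,-0.06,0,0.23],[0,0,0,1,-0.06,0,0.23],[0,0,0,1,-0.06,0,0.23],[0,0,0,1,-0.06,0,0.23],[0,0,0,1,-0.06,0,0.23],[0,0,0,1,-0.06,0,0.23],[0,0,0,1,-0.06,0,0.23],[0,0,0,0.8,-0.06,0,0.23],[0,0,0,0.4,-0.03,0,0.23]])

```text
time: 29.52
tcp_pos: [0.4984, 0.2275, 0.243]
tcp_rot: [2.354, 2.08, 0.0]
contact_force: [-0.2, -0.9, 0.2]
grip_width: 0.771
finger_force: 0.0
```

>>> step_arm(plan=[[0,0,-0.95,0,0,0,0.23],[0,0,-0.95,0,0,0,0.23],[0,0,-0.95,0,0,0,0.23],[0,0,-0.95,0,0,0,0.23],[0,0,-0.95,0,0,0,0.23],[0,0,-0.95,0,0,0,0.23],[0,0,-0.95,0,0,0,0.23],[0,0,-0.95,0,0,0,0.23],[0,0,-0.95,0,0,0,0.23],[0,0,-0.95,0,0,0,0.23],[0,0,-0.93,0,0,0,0.23],[0,0,0,0,0,0,0.23]])

```text
time: 31.02
tcp_pos: [0.4985, 0.2264, 0.2429]
tcp_rot: [0.207, 3.135, -0.0]
contact_force: [-0.6, -0.0, 0.5]
grip_width: 0.77
finger_force: 0.0
```

Run:
```python
from h import *
s=manip.state();print(s["time"],s["tcp_pos"],s["grip_width"],s["qpos"].round(2))
go(.4985,.2267,.016,82.5)
a=manip.camera("top")[:,:,::-1].copy();h=cv2.cvtColor(a,cv2.COLOR_BGR2HSV);w=cv2.inRange(h,(10,70,120),(30,255,255))
print("far",blob("top",a,w,(315,160,392,197),.075), cr(.045,0));print("near",blob("top",a,w,(315,200,392,245),.075), cr(-.045,0))
```

```text
31.025 [0.49852775 0.22643543 0.24289178] 0.7695556253483814 [ 0.34  0.35  1.66 -0.    1.13 -1.1 ]
turn [-0.  0. -0.] then shift [0.   0.01 9.08]
far (array([ 0.5581, -0.29  ]), array([0.019, 0.17 ]), np.float32(82.8)) [ 0.55565494 -0.28956207]
near (array([ 0.469 , -0.2757]), array([0.017, 0.169]), np.float32(83.2)) [ 0.46634506 -0.27843793]
```

>>> step_arm(plan=[[0,0,0,0,0,1,0.23],[0,0,0,0,0,1,0.23],[0,0,0,0,0,1,0.23],[0,0,0,0,0,1,0.23],[0,0,0,0,0,1,0.23],[0,0,0,0,0,1,0.23],[0,0,0,0,0,0.9,0.23]])

```text
time: 31.95
tcp_pos: [0.4985, 0.2266, 0.0695]
tcp_rot: [-0.21, -3.134, 0.0]
contact_force: [0.3, 0.6, 0.8]
grip_width: 0.774
finger_force: 0.0
```

>>> step_arm(plan=[[0,0,0,0,0,0.9,0.23],[0,0,0,0,0,0.7,0.23],[0,0,0,0,0,0.4,0.23],[0,0,0,0,0,0.18,0.23],[0,0,0,0,0,0,1],[0,0,0,0,0,0,1],[0,0,0,0,0,0,1]], squeeze=60)

```text
time: 32.83
tcp_pos: [0.4988, 0.2269, 0.0165]
tcp_rot: [0.205, 3.134, 0.001]
contact_force: [-2.2, -0.5, 6.4]
grip_width: 0.537
finger_force: 63.1
```

>>> step_arm(plan=[[0,0,0,0,0,-0.4,1],[0,0,0,0,0,-0.8,1],[0,0,0,0,0,-1,1],[0,0,0,0,0,-1,1],[0,0,0,0,0,-1,1],[0,0,0,0,0,-1,1],[0,0,0,0,0,-1,1],[0,0,0,0,0,-1,1],[0,0,0,0,0,-1,1],[0,0,0,0,0,-0.8,1]])

```text
time: 34.08
tcp_pos: [0.4982, 0.2266, 0.2421]
tcp_rot: [0.205, 3.135, 0.0]
contact_force: [0.2, 0.6, -3.3]
grip_width: 0.54
finger_force: 62.6
```

Run:
```python
from h import *
s=manip.state();print(s["time"],s["tcp_pos"],s["grip_width"],s["qpos"].round(2))
p=s["tcp_pos"];go(*cr(0,0),p[2],90+YAW)
a=manip.camera("scene")[:,:,::-1]
cv2.imwrite("pics/s7.png",a)
```

```text
34.075 [0.49824213 0.22658592 0.24208078] 0.539793916277802 [ 0.34  0.35  1.66 -0.    1.13 -1.1 ]
turn [ 0.    0.   -0.04] then shift [ -3.03 -20.2    0.  ]
```

View pics/s7.png

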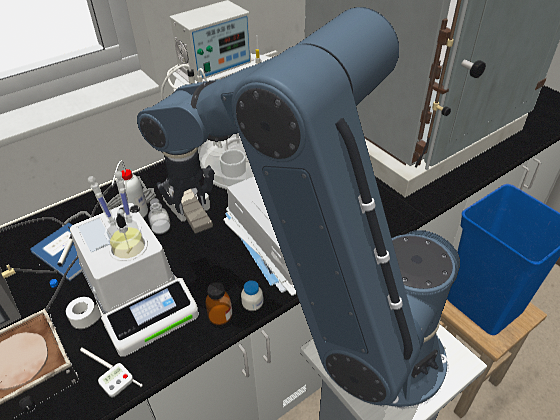

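The slab is held level at about (197,213), and the bottles are still in place. I'll carry it over the cradle.

>>> step_arm(plan=[[0,0,-0.04,-0.1,-0.6,0,1],[0,0,0,-0.15,-1,0,1],[0,0,0,-0.15,-1,0,1],[0,0,0,-0.15,-1,0,1],[0,0,0,-0.15,-1,0,1],[0,0,0,-0.15,-1,0,1],[0,0,0,-0.15,-1,0,1],[0,0,0,-0.15,-1,0,1],[0,0,0,-0.15,-1,0,1],[0,0,0,-0.15,-1,0,1],[0,0,0,-0.15,-1,0,1],[0,0,0,-0.15,-1,0,1]])

```text
time: 35.62
tcp_pos: [0.5048, -0.0679, 0.2396]
tcp_rot: [-0.195, -3.133, -0.0]
contact_force: [-0.2, -0.4, -2.5]
grip_width: 0.539
finger_force: 62.6
```

>>> step_arm(plan=[[0,0,0,-0.15,-1,0,1],[0,0,0,-0.15,-1,0,1],[0,0,0,-0.15,-1,0,1],[0,0,0,-0.15,-1,0,1],[0,0,0,-0.15,-1,0,1],[0,0,0,-0.15,-1,0,1],[0,0,0,-0.15,-1,0,1],[0,0,0,-0.15,-0.9,0,1],[0,0,0,-0.08,-0.7,0,1],[0,0,0,0,0,0.7,1],[0,0,0,0,0,1,1],[0,0,0,0,0,1,1]])

```text
time: 37.12
tcp_pos: [0.5105, -0.2829, 0.1714]
tcp_rot: [-0.194, -3.135, -0.001]
contact_force: [0.2, 0.4, -3.7]
grip_width: 0.543
finger_force: 62.6
```

>>> step_arm(plan=[[0,0,0,0,0,1,1],[0,0,0,0,0,0.5,1],[0,0,0,0,0,0,1]])

```text
time: 37.5
tcp_pos: [0.5106, -0.2832, 0.1349]
tcp_rot: [-0.194, -3.134, -0.002]
contact_force: [0.4, -1.2, -2.8]
grip_width: 0.543
finger_force: 62.6
```

Run:
```python
from h import *
s=manip.state();print(s["time"],s["tcp_pos"],s["grip_width"],s["qpos"].round(2))
go(*cr(0,0),.0925,90+YAW)
```

```text
37.5 [ 0.51059761 -0.28320423  0.13489767] 0.5427823125708109 [-0.59  0.54  1.65  0.    0.95 -2.03]
turn [ 0.01 -0.01 -0.  ] then shift [-0.02 -0.03  1.7 ]
```

>>> step_arm(plan=[[0,0,0,0,-0.03,0.7,1],[0,0,0,0,0,0.5,1],[0,0,0,0,0,0.2,1],[0,0,0,0,0,0.15,1],[0,0,0,0,0,0.12,1],[0,0,0,0,0,0.03,1],[0,0,0,0,0,0,1]])

```text
time: 38.38
tcp_pos: [0.511, -0.2846, 0.0935]
tcp_rot: [0.195, 3.135, -0.0]
contact_force: [-0.0, -0.5, -3.3]
grip_width: 0.54
finger_force: 62.6
```

>>> step_arm(plan=[[0,0,0,0,0,0.04,1],[0,0,0,0,0,0.03,1],[0,0,0,0,0,0,1],[0,0,0,0,0,0,1]])

```text
time: 38.88
tcp_pos: [0.5112, -0.2848, 0.0924]
tcp_rot: [0.195, 3.134, -0.001]
contact_force: [-2.2, 0.1, 5.4]
grip_width: 0.543
finger_force: 63.7
```

Contact: the upward force shows the slab is resting on the sticks. I'll release and retreat.

>>> step_arm(plan=[[0,0,0,0,0,0,0.25],[0,0,0,0,0,0,0.25],[0,0,0,0,0,0,0.25],[0,0,0,0,0,-0.3,0.25],[0,0,0,0,0,-0.7,0.25],[0,0,0,0,0,-1,0.25],[0,0,0,0,0,-1,0.25],[0,0,0,0,0,-1,0.25],[0,0,0,0,0,-1,0.25],[0,0,0,0,0,-1,0.25]])

```text
time: 40.12
tcp_pos: [0.5108, -0.2845, 0.2438]
tcp_rot: [0.195, 3.134, -0.001]
contact_force: [-0.9, -0.2, 0.8]
grip_width: 0.75
finger_force: 0.0
```

>>> step_arm(plan=[[0,0,0,0,1,0,0.25],[0,0,0,0,1,0,0.25],[0,0,0,0,1,0,0.25],[0,0,0,0,1,0,0.25],[0,0,0,0,1,0,0.25],[0,0,0,0,1,0,0.25],[0,0,0,0,1,0,0.25],[0,0,0,0,1,0,0.25],[0,0,0,0,1,0,0.25],[0,0,0,0,1,0,0.25],[0,0,0,0,1,0,0.25],[0,0,0,0,1,0,0.25]])

```text
time: 41.62
tcp_pos: [0.5482, 0.014, 0.243]
tcp_rot: [0.195, 3.134, 0.0]
contact_force: [-0.1, 0.7, -0.5]
grip_width: 0.748
finger_force: 0.0
```

Run:
```python
from h import *
s=manip.state();print(s["time"],s["tcp_pos"])
a=manip.camera("top")[:,:,::-1].copy();h=cv2.cvtColor(a,cv2.COLOR_BGR2HSV);w=cv2.inRange(h,(10,70,120),(30,255,255))
w=cv2.morphologyEx(w,cv2.MORPH_CLOSE,np.ones((3,29),np.uint8))
print("far",blob("top",a,w,(315,160,392,197),.075), cr(.045,0));print("near",blob("top",a,w,(315,200,392,245),.075), cr(-.045,0))
cv2.imwrite("pics/t8.png",cv2.resize(a[155:285,305:400],None,fx=6,fy=4.6,interpolation=cv2.INTER_CUBIC))
```

```text
41.625 [0.54816229 0.01397511 0.24295087]
far (array([ 0.558 , -0.2903]), array([0.019, 0.171]), np.float32(82.8)) [ 0.55565494 -0.28956207]
near (array([ 0.4691, -0.2757]), array([0.017, 0.169]), np.float32(83.2)) [ 0.46634506 -0.27843793]
```

View pics/t8.png

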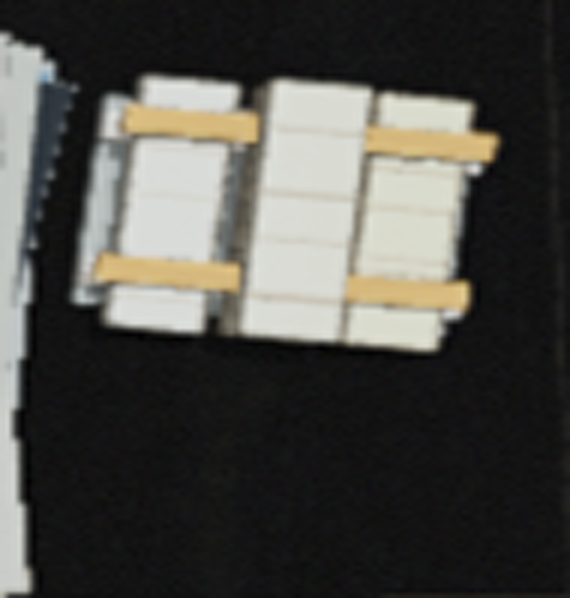

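The crop shows the slab at about (305,210), lying along the middle core. Both sticks are still square over the rails, at about y=125–145 and 270–295. One numeric check of the slab, then I'll hand in.

Run:
```python
from h import *
f=lambda a,b:(305+a/6,155+b/4.6)
W=np.array([ray("top",*f(*p),.093)[:2] for p in((273,78),(373,88),(343,345),(240,334))])
c=W.mean(0);B=np.column_stack((cr(1,0)-C,cr(0,1)-C));a=np.linalg.solve(B,c-C)
d=W[0]+W[1]-W[2]-W[3];print(a,np.degrees(np.arctan2(d[1],d[0])))
if abs(a[0])<.013 and abs(a[1])<.011: print(manip.sign_off())
```

```text
[-0.00168265 -0.00268493] -6.834064851843033
the job is handed in; nothing more can be done
None
```

I handed the job in at about 42 s of the 72 s allowed: all three cores are face up, a stick lies over each rail, and the slab measured about 3 mm off the cradle's middle. The right core's tilt and the slab's flatness I judged by eye and contact force, and the beaker only by staying clear of it. The verdict wasn't returned.

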